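# Centre-punch the knob hole of a new drawer front

## Task

The new drawer front gets a single knob: take the automatic centre punch out of the tool block, set its pin down through the middle bush of the drilling template and press it straight down, gently and steadily, until its hidden spring snaps, and let up as soon as you feel that instead of bearing down on the end stop. Do not fire it anywhere else; then stand the punch back upright in a hole of the tool block and leave everything else alone.

Things in the scene. Friction and masses are not known exactly. Their poses are not given: they have to be found in the camera images.
- punch: automatic centre punch, steel, upright in an outer hole of the tool block: knurled round barrel 21 mm thick, dark cap 23 mm, 105 mm from barrel foot to cap top, about 240 g. Origin: centre of the barrel's foot, +z along the barrel to the cap. Grip it about 65 mm above the foot. Below the foot stands a dark 9.6 mm pin with a 7 mm conical point; it was reground and stands out 24 to 34 mm
- punch_plunger (a joint): travel of the sprung pin into the barrel, m: 0 = out, at rest. It resists with 8 to 11 N at first, rising to a hidden peak of 10 to 15 N near 0.005; then the spring snaps: the resistance drops at once by 3 N or more, to 6 to 9 N (snapped from 0.0056). Hard end stop at 0.0085. Lifting the punch lets the pin out and resets the spring
- drawer_front: new drawer front of light brown bare wood, 140 x 320 x 18 mm, lying flat and fixed on the worktop, long side along its y axis; origin: centre of its underside. The drilling template is clamped on it
- template: drilling template fixed on the drawer front: aluminium plate 104 x 150 mm, 5 mm thick, fence over the front's -x edge, three round steel guide bushes in a row along y, 48 mm apart, 21 mm wide outside, 12 mm straight bore with the wood at its bottom. Origin: on the wood's top face (18 mm above the worktop), on the middle bush's axis; the bush tops are 14 mm above it
- middle_bush (a point): centre of the mouth (top rim) of the middle one of the three bushes, over the knob's place; z up. The wood lies 14 mm below this point
- tool_block: wooden block, 64 x 136 mm, 46 mm high, fixed on the worktop, with three vertical 13 mm through holes in a row along its y axis at y = -42, 0 and +42 mm. Punch and screwdriver stand in the two outer ones, either way round; the middle one is empty. Origin: centre of its underside; a punch standing in a hole has its origin 46 mm above it
- screwdriver: screwdriver with dark wooden handle (25 mm thick, 84 mm high) standing blade down in the other outer hole; origin at the handle's foot. A bystander
- drawer_knob: dark metal mushroom knob, 32 mm wide, 28 mm high, on the worktop between block and drawer front, nearer the robot; origin: centre of its underside. A bystander
- mug: white mug, 83 mm wide, 70 mm high, on the worktop behind the tool block; origin under it. A bystander
- pepper_mill: wooden pepper mill, 58 mm wide, 150 mm high, behind the drawer front between coffee machine and toaster; origin: centre of its underside. A bystander

How it is judged:
By the outcome, as a careful person would: the job done as asked, in the order asked, and still so for the second after the job is handed in, with the robot touching nothing.
It also fails if it takes over 67 s, if anything falls off the work surface, if the arm or the gripper's body presses on something with over 40 N, if the wrist force passes 120 N, or if a joint passes its speed limit or range.

## Robot

A 7-joint arm with a two-finger parallel gripper is mounted at the origin on a cart in front of the work surface, level with it; the furniture and walls round the work are solid. World frame = base frame: x ahead of the robot, y to its left, z up, the work surface at z = 0. Lengths are in mm, angles in rad, forces in N, time in s.
With the tool pointing down it reaches from about 350 to 900 mm from the base axis. Payload 19.9 kg.
Tool frame: the origin (TCP) lies on the mounting face of the last link; the fingertips stand 173 mm ahead of it and the grasp point (between the pads) lies 155 mm ahead of it; z points along the fingers, y is the line along which they close (so a half turn about z gives the same grasp; the last joint's range is limited). The gripper opens to 85 mm and grips with 20 to 120 N. Pads are 22 mm wide; open, the fingers measure 114 mm over their backs; the gripper's body (76 mm by 85 mm) begins 54 mm behind the grasp point. The pads swing forward as they close: fully open they stand 13 mm farther back than shut.
Start: joints at [1.163, 0.417, -0.01, 1.614, 0.005, 1.111, -0.053], TCP at [223.566, -583.641, 404.66] pointing down, gripper open.
Joint ranges: [-2.81, 2.81], [-0.39, 2.02], [-1.27, 1.25], [0.06, 2.57], [-1.19, 4.33], [0.19, 2], [-2.82, 2.82]. Speed limits (rad/s): [1.89, 1.89, 2.39, 2.39, 3.01, 3.01, 3.01].

## Interface

Orientations are given as a rotation vector (axis times angle).
In Python, from bench import robot gives the robot as it stands. Calls block until the motion is done:
- robot.move_pose(position, orientation): joint-space move of the TCP to a pose.
- robot.movel(position, ori=None, speed=150): straight line of the TCP; ori=None keeps the orientation; speed is the mean speed in mm/s.
- robot.move_j(angles): joint-space move.
- robot.grip(opening, squeeze=None): finger opening in mm; squeeze is the grip in N (None keeps the last); returns when the fingers have stopped.
- robot.hold(seconds).
- robot.inverse_kinematics(position, orientation): joint angles nearest the present ones, or None.
- robot.observe(): the state.
- robot.capture(name): name is "side" or "top"; returns a dict with "frame" (480x640x3 uint8, red, green, blue), "fov_y" (degrees; the focal length in pixels is half the picture's height over the tangent of half this angle, whatever the lens; pixels are square), "cx", "cy" (the principal point, pixels), "extrinsics" (4x4, takes a point from camera to world coordinates). Camera axes: x right, y up, looking along -z (the intrinsics and any distortion apply to the point x, -y, -z); pixel columns grow to the right and rows downward; lengths in mm; the calibration is good to about 2 mm. A picture is of the moment at which its call begins. There is no depth.
A pose or a line that the arm cannot do raises robot.PlanningError and nothing moves.
- robot.hand_in(): hands the job in; it is judged then, once.
The state is a dict: "clock": time; "joint_pos": joint angles; "qvel": joint speeds; "joint_efforts": joint torques, N m; "tcp_pos": TCP position; "tcp_rot": TCP orientation; "force": force on the tool from outside, world axes, zero at the start; "moment": the same for the moment, N m; "opening": finger opening in mm; "finger_force": force on a finger pad.
Only numpy, scipy, OpenCV 4.12 (cv2) and the standard library are available. Lean on these libraries where they do the work, as an engineer would, in place of code of your own. Each camera call takes 0.05 s, during which the arm holds its last target. There are 200 camera calls.

## Working session

There is one attempt and no reset: what is moved stays moved. The work goes in short steps, each a Python script; the robot and the scene stay as the last script left them, time stands still between calls to the robot, and variables do not carry over. Pictures are saved under pics/ and viewed, at most 10 in all, crops included, and the job is handed in when it is done.

```bash
ls; mkdir -p pics; python3 - <<'E'
from bench import robot
import cv2, numpy as np
for n in ("side","top"):
    c=robot.capture(n); cv2.imwrite(f"pics/{n}0.png",c["frame"][:,:,::-1])
    print(n,{k:(np.round(v,4).tolist() if k=="extrinsics" else v) for k,v in c.items() if k!="frame"})
s=robot.observe(); print(s)
E
```

```text
pics
side {'fov_y': 43.45959366140751, 'cx': 312.837083720062, 'cy': 247.32309244489284, 'extrinsics': [[-0.8051, 0.2422, -0.5415, -38.8695], [-0.5931, -0.3156, 0.7407, 705.6528], [0.0085, 0.9175, 0.3977, 494.8888], [0.0, 0.0, 0.0, 1.0]]}
top {'fov_y': 53.603600344315886, 'cx': 319.4249280586364, 'cy': 237.25114733581125, 'extrinsics': [[0.001, 0.987, -0.1604, 385.289], [-0.9996, 0.0058, 0.0293, -80.1427], [0.0299, 0.1603, 0.9866, 905.4633], [0.0, 0.0, 0.0, 1.0]]}
{'clock': 0.1, 'joint_pos': array([ 1.16351453,  0.4178902 , -0.01032638,  1.61413167,  0.00469743,
        1.11069456, -0.05301221]), 'qvel': array([-0.00112252, -0.00136109,  0.00108714, -0.00192978, -0.00010784,
       -0.00043187, -0.00030342]), 'joint_efforts': array([ 6.79382338e-04, -8.65819645e+01,  6.80010505e-01, -4.35633087e+01,
        1.92350097e-02,  5.06113371e-03,  9.97796133e-05]), 'tcp_pos': array([ 223.51991708, -583.52462673,  404.1302039 ]), 'tcp_rot': array([-3.08814494e+00, -5.71201960e-01,  4.27870373e-04]), 'force': array([-0.55297032,  0.14661698, -0.78340704]), 'moment': array([-0.01323647,  0.02214606,  0.08448335]), 'finger_force': 0.0, 'opening': 85.91299084300144}
```

View pics/side0.png

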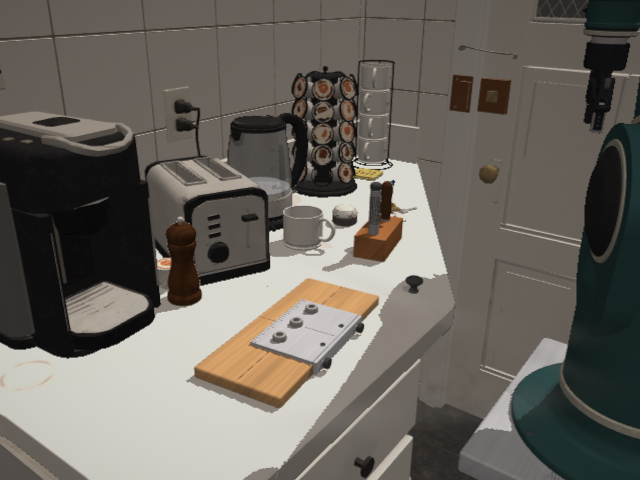

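View pics/top0.png

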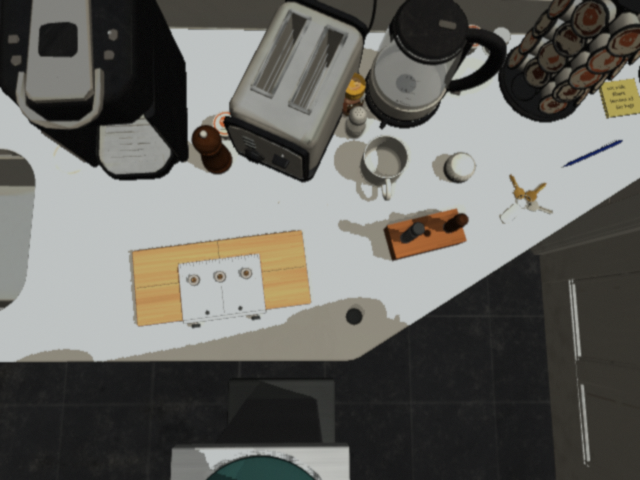

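Side: the grey punch stands at about (375,205) with the screwdriver at (387,200); the bushes are at (279,337), (296,322) and (311,309). Top: bushes at (194,280), (220,276) and (246,273), punch near (412,232), screwdriver near (456,222). I'll enlarge these areas.

```bash
python3 - <<'E'
import cv2, numpy as np
s=cv2.imread("pics/side0.png"); t=cv2.imread("pics/top0.png")
def crop(im,x,y,w,h,k): return cv2.resize(im[y:y+h,x:x+w],None,fx=k,fy=k,interpolation=cv2.INTER_CUBIC)
a=np.vstack([crop(s,255,295,80,60,5),crop(s,350,175,80,60,5)])
b=np.vstack([crop(t,180,250,80,60,5),crop(t,380,200,100,75,4)])
cv2.imwrite("pics/z.png",np.hstack([a,b]))
E
```

```text
(no output)
```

View pics/z.png

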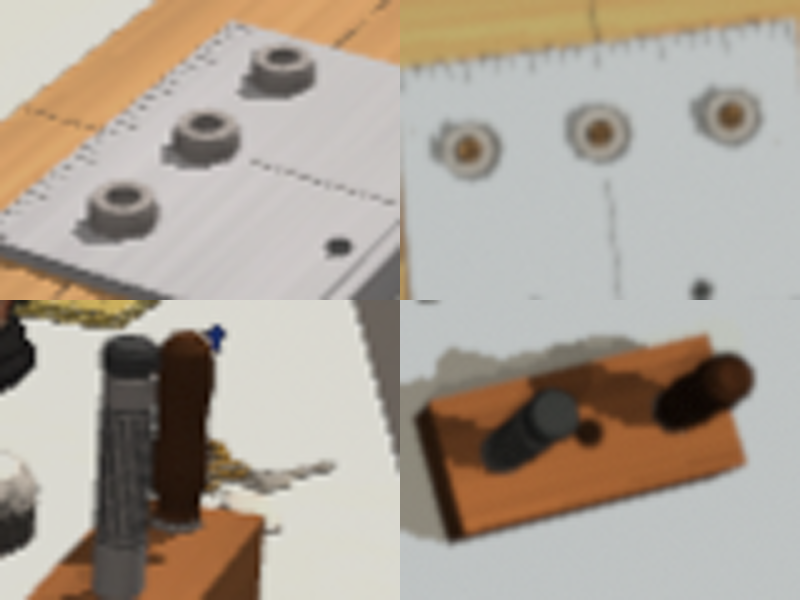

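Crop reading: side bush mouths at crop (284,56), (208,123), (123,195); top-view mouths at (331,115), (199,132), (68,149). Punch cap centre is at side (130,46) and top (156,112), and the empty hole at top (188,132). Next I triangulate these.

```bash
cat > h.py <<'E'
import numpy as np, cv2
from bench import robot
C={n:robot.capture(n) for n in ("side","top")}
def ray(n,p):
    c=C[n]; f=240/np.tan(np.radians(c["fov_y"]/2)); E=c["extrinsics"]
    d=E[:3,:3]@np.array([(p[0]-c["cx"])/f,-(p[1]-c["cy"])/f,-1]); return E[:3,3],d/np.linalg.norm(d)
def tri(ps,pt):
    (o1,d1),(o2,d2)=ray("side",ps),ray("top",pt)
    k=np.linalg.lstsq(np.c_[d1,-d2],o2-o1,rcond=None)[0]
    a,b=o1+k[0]*d1,o2+k[1]*d2; return (a+b)/2,a-b
def onz(n,p,z):
    o,d=ray(n,p); return o+d*(z-o[2])/d[2]
def u(p,k,off): return (np.array(p)+.5)/k-.5+off
def pix(n,P):
    c=C[n]; f=240/np.tan(np.radians(c["fov_y"]/2)); E=c["extrinsics"]
    q=E[:3,:3].T@(np.array(P)-E[:3,3]); return np.array([c["cx"]-f*q[0]/q[2],c["cy"]+f*q[1]/q[2]])
E
python3 - <<'E'
from h import *
np.set_printoptions(precision=1,suppress=True)
S1,S2,T1,T2=(255,295),(350,175),(180,250),(380,200)
for a,b in (((284,56),(331,115)),((208,123),(199,132)),((123,195),(68,149))):
    s,t=u(a,5,S1),u(b,5,T1); print(*tri(s,t),onz("side",s,32),onz("top",t,32))
s,t=u((130,46),5,S2),u((156,112),4,T2); print("cap",*tri(s,t),onz("side",s,151),onz("top",t,151))
print("hole",onz("top",u((188,132),4,T2),46),"foot~",onz("top",u((97,153),4,T2),46))
print("block corners",[onz("top",u((x,y),4,T2),46) for x,y in((15,110),(306,35),(345,165),(60,238))])
print("screw",onz("top",u((328,78),4,T2),130))
E
```

```text
[459.9  28.4  29.3] [-2.5 -1.6 -0.4] [455.5  31.9  32. ] [460.9  28.8  32. ]
[453.4  76.3  29.4] [-2.7 -1.7 -0.5] [449.   79.3  32. ] [454.5  76.7  32. ]
[447.3 123.9  29.4] [-2.  -1.3 -0.5] [443.3 126.8  32. ] [448.2 124.   32. ]
cap [ 524.4 -265.8  146. ] [-2.6 -1.5 -0.1] [ 514.8 -252.3  151. ] [ 524.8 -263.8  151. ]
hole [ 534.9 -304.    46. ] foot~ [ 524.8 -261.4   46. ]
block corners [array([ 544.7, -223.9,   46. ]), array([ 581.2, -361.1,   46. ]), array([ 519.8, -376.5,   46. ]), array([ 485.3, -243.3,   46. ])]
screw [ 543.6 -342.2  130. ]
```

Heights come out at 29.4 for the bushes (given 32) and 146 for the cap (given 151). The bush spacing is 48.3 mm, so the calibration bias is about 2–4 mm. That's good enough to grasp, and for the bush I'll correct by comparing pin and bush in the same picture.

```bash
cat >> h.py <<'E'
def rot(deg): # tool down, tool y at heading deg
    f=np.radians((deg+90)/2); return np.pi*np.array([np.cos(f),np.sin(f),0])
def st(m=""):
    s=robot.observe(); print(m,round(s["clock"],2),s["tcp_pos"].round(1),"F",s["force"].round(1),"M",s["moment"].round(2),"open",round(s["opening"],1),"ff",round(s["finger_force"],1)); return s
E
python3 - <<'E'
from h import *
P=[524.8,-263.5]; R=rot(-75.5)
for z,xy in((345,P),(266,P),(300,[454,77])): print(robot.inverse_kinematics([*xy,z],R))
robot.grip(60,100)
robot.move_pose([*P,350],R); st("above")
robot.movel([*P,266],speed=120); st("at")
robot.grip(0,100); robot.hold(.3); st("gripped")
c=robot.capture("side"); t=robot.capture("top")
z=lambda c,x,y,w,h,k: cv2.resize(c["frame"][y:y+h,x:x+w,::-1],None,fx=k,fy=k,interpolation=cv2.INTER_CUBIC)
cv2.imwrite("pics/g.png",np.hstack([z(c,310,110,130,150,3),z(t,370,150,130,150,3)]))
E
```

```text
[ 0.54149705  0.41862914 -0.16386372  1.76332309  0.08069278  0.96615178
 -0.97209985]
[ 0.53168919  0.52053814 -0.15308467  1.81550426  0.10456735  0.81334547
 -0.99108323]
[ 0.37726864  0.34574232 -0.70760733  2.0866094   0.30844711  0.81195638
 -1.83391011]
above 2.3 [ 524.3 -264.7  350.1] F [ 0.1 -0.3 -0.2] M [-0.04  0.05  0.01] open 60.3 ff 0.0
at 3.15 [ 525.  -263.7  266.6] F [ 0.4 -0.1  0.3] M [-0.02  0.02 -0.01] open 60.0 ff 0.0
gripped 3.9 [ 525.  -263.5  266.7] F [-1.2 -0.4  7.2] M [0.2  0.29 0.05] open 18.7 ff 97.2
```

View pics/g.png

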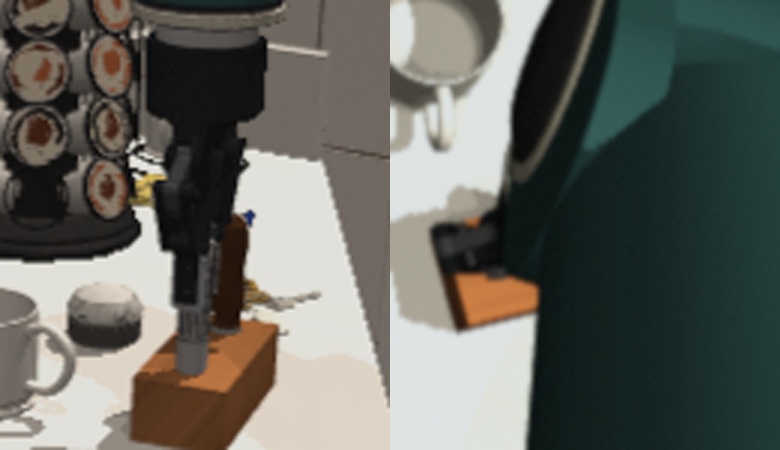

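Side: the punch is gripped with its foot at crop (190,372) still in the block, and the screwdriver is untouched. The top view is blocked by the arm. I'll lift and carry it over the bush.

```bash
python3 - <<'E'
from h import *
robot.movel([525,-263.5,325],speed=80); st("lifted")
robot.movel([454,77,325],rot(-75.5),speed=170); st("over")
robot.movel([454,77,298],speed=60); robot.hold(.3); st("low")
c=robot.capture("side"); t=robot.capture("top")
cv2.imwrite("pics/s1.png",c["frame"][:,:,::-1]);cv2.imwrite("pics/t1.png",t["frame"][:,:,::-1])
z=lambda c,x,y,w,h,k: cv2.resize(c["frame"][y:y+h,x:x+w,::-1],None,fx=k,fy=k,interpolation=cv2.INTER_CUBIC)
cv2.imwrite("pics/b.png",np.hstack([z(c,250,250,90,100,5),z(t,170,220,90,130,3.8461)[:500]]))
E
```

```text
lifted 4.99 [ 524.8 -263.5  324.6] F [-0.1 -0.6 -2.4] M [-0.03 -0.05 -0.08] open 19.0 ff 97.5
over 7.19 [454.1  76.5 325. ] F [ 0.2  0.4 -3.1] M [-0.01  0.02 -0.02] open 19.0 ff 97.5
low 8.09 [454.   77.  298.2] F [-0.4 -0.  -2.2] M [0.05 0.03 0.  ] open 18.7 ff 97.5
```

View pics/b.png

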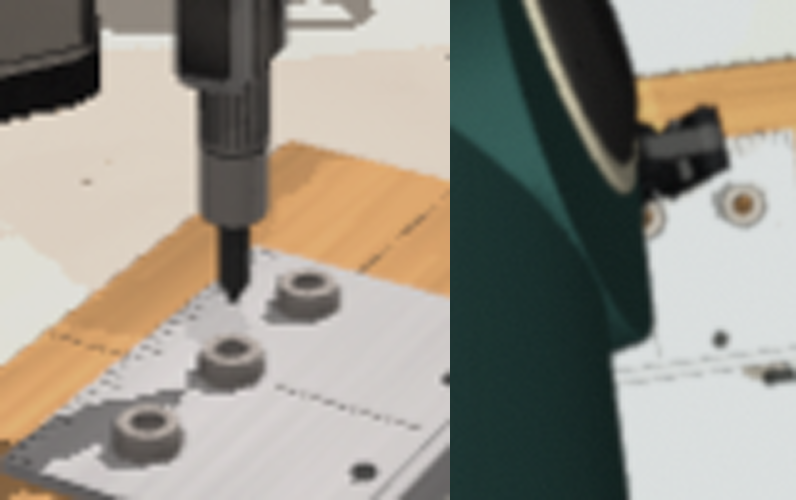

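Side: the foot ellipse centre is at crop (234.5,215), the pin tip at (234,301) and the middle bush mouth at (232,347). In the top view the arm hides the tip, so I work out the offset from the side view using the known heights.

```bash
python3 - <<'E'
from h import *
np.set_printoptions(precision=2,suppress=True)
o=(250,250)
foot=onz("side",u((234.5,215),5,o),77.5); b=onz("side",u((232,347),5,o),32)
print("foot",foot,"bush",b,"delta",(b-foot)[:2])
for L in (24,29,34):
  t=onz("side",u((234,301),5,o),77.5-L); print(L,"tip",t,"delta",(b-t)[:2], "pred foot->tip px", (pix("side",foot-[0,0,L])-o)*5)
print("kin foot px",(pix("side",[454,77,77.5])-o)*5,"top-est bush px",(pix("side",[454.5,76.7,32])-o)*5)
E
```

```text
foot [448.41  79.13  77.5 ] bush [449.58  79.03  32.  ] delta [ 1.17 -0.1 ]
24 tip [442.97  86.47  53.5 ] delta [ 6.61 -7.45] pred foot->tip px [232.68 283.99]
29 tip [448.43  79.46  48.5 ] delta [ 1.15 -0.43] pred foot->tip px [232.72 298.59]
34 tip [453.89  72.45  43.5 ] delta [-4.31  6.58] pred foot->tip px [232.76 313.13]
kin foot px [222.08 205.05] top-est bush px [221.94 336.97]
```

The offset is (1.1, −0.2) mm and the pin is about 29.8 mm long, and the top-view estimate agrees. I'll descend into the bush in small steps with a force guard, nudging sideways if a lateral force builds up.

```bash
cat >> h.py <<'E'
def F(n=4,dt=.02):
    a=[]
    for _ in range(n): robot.hold(dt); a.append(robot.observe()["force"])
    return np.mean(a,0)
E
python3 - <<'E'
from h import *
np.set_printoptions(precision=2,suppress=True)
xy=np.array([455.,76.8]); robot.movel([*xy,288],speed=60); robot.hold(.2); F0=F(8); print("F0",F0)
np.save("F0.npy",F0); z=288
while z>266:
    z-=1; robot.movel([*xy,z],speed=25); d=F()-F0; s=robot.observe()
    print(z,s["tcp_pos"].round(2),d)
    if d[2]>4: break
    l=np.hypot(*d[:2])
    if l>2: xy=xy+0.5*d[:2]/l; print("nudge",xy)
np.save("xy.npy",xy); st()
c=robot.capture("side")
cv2.imwrite("pics/d.png",cv2.resize(c["frame"][250:350,250:340,::-1],None,fx=5,fy=5,interpolation=cv2.INTER_CUBIC))
E
```

```text
F0 [-0.07  0.11 -2.04]
287 [455.    76.82 287.  ] [0.28 0.49 0.29]
286 [455.    76.81 285.97] [ 0.32 -0.52 -0.11]
285 [455.    76.79 284.99] [ 0.13  0.58 -0.33]
284 [455.    76.8  283.97] [-0.17  0.03 -0.48]
283 [455.    76.82 282.99] [ 0.02  0.25 -0.63]
282 [455.01  76.78 282.  ] [ 0.02  0.2  -0.22]
281 [455.    76.79 280.96] [ 0.35 -0.49 -0.21]
280 [455.    76.8  279.98] [ 0.27  0.16 -0.42]
279 [454.96  76.85 278.96] [-0.18  0.16 -0.64]
278 [454.98  76.87 277.95] [-0.03  1.18 -0.8 ]
277 [455.    76.83 276.97] [ 0.26  1.93 -1.1 ]
276 [454.98  76.84 275.98] [ 0.13  2.07 -0.78]
nudge [455.03  77.3 ]
275 [455.04  77.16 274.96] [-0.29  0.29 -0.2 ]
274 [455.04  77.26 273.99] [ 0.19  0.03 -0.23]
273 [455.04  77.29 272.99] [-0.2   0.17 -0.54]
272 [455.02  77.3  271.95] [-0.39 -0.13 -0.16]
271 [455.03  77.31 270.98] [-0.07 -0.27 -0.2 ]
270 [455.04  77.3  269.98] [-0.18 -0.38 -0.32]
269 [455.01  77.31 268.97] [-0.24  0.21  0.01]
268 [455.22  77.34 268.29] [-0.99 -0.28  7.43]
 15.38 [455.2  77.3 268.3] F [-1.6 -0.2  5.8] M [-0.03  0.34  0.04] open 19.2 ff 97.9
```

View pics/d.png

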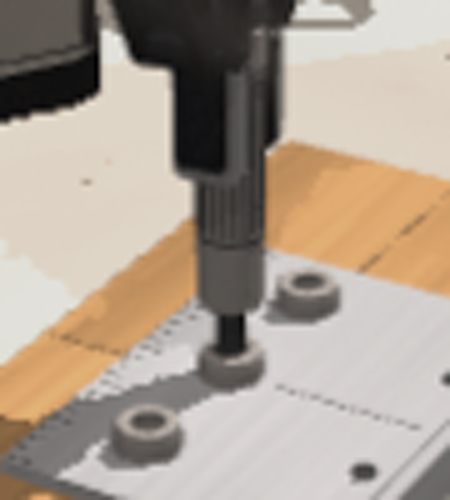

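The pin sits in the middle bush at crop (231,345) and rests on the wood at TCP z ≈ 268.3, where I expected it. Now I press slowly and watch for the drop in force.

```bash
python3 - <<'E'
from h import *
F0=np.load("F0.npy"); xy=np.load("xy.npy"); z0=268.4; z=268.; fm=0; log=[]
while True:
    z-=.15; robot.movel([*xy,z],speed=10); f=F(3,.02)-F0; p=robot.observe()["tcp_pos"]; tr=z0-p[2]
    log.append((round(tr,2),*f.round(1))); fm=max(fm,f[2])
    if tr>3.5 and fm-f[2]>2.2: r="snap"; break
    if f[2]>20 or tr>7.3: r="abort"; break
robot.movel([*xy,z+5],speed=60); robot.movel([*xy,300],speed=60)
print(r,fm); [print(l) for l in log]; robot.hold(.2); st(); print(F(8)-F0)
c=robot.capture("side"); cv2.imwrite("pics/e.png",cv2.resize(c["frame"][250:350,250:340,::-1],None,fx=5,fy=5,interpolation=cv2.INTER_CUBIC))
E
```

```text
snap 13.380578349697268
(np.float64(0.19), np.float64(-1.8), np.float64(-0.1), np.float64(9.0))
(np.float64(0.24), np.float64(-1.6), np.float64(-0.4), np.float64(10.5))
(np.float64(0.38), np.float64(-1.7), np.float64(-0.1), np.float64(10.5))
(np.float64(0.52), np.float64(-1.8), np.float64(-0.1), np.float64(10.5))
(np.float64(0.68), np.float64(-1.7), np.float64(-0.3), np.float64(11.2))
(np.float64(0.83), np.float64(-1.6), np.float64(-0.3), np.float64(11.0))
(np.float64(0.96), np.float64(-1.7), np.float64(-0.4), np.float64(11.6))
(np.float64(1.13), np.float64(-1.8), np.float64(-0.6), np.float64(10.8))
(np.float64(1.26), np.float64(-1.6), np.float64(-0.4), np.float64(11.4))
(np.float64(1.42), np.float64(-1.0), np.float64(0.1), np.float64(11.6))
(np.float64(1.56), np.float64(-1.9), np.float64(0.0), np.float64(11.4))
(np.float64(1.7), np.float64(-1.4), np.float64(-0.5), np.float64(11.7))
(np.float64(1.85), np.float64(-2.1), np.float64(-0.2), np.float64(11.6))
(np.float64(2.0), np.float64(-2.2), np.float64(-0.2), np.float64(11.7))
(np.float64(2.15), np.float64(-2.1), np.float64(-0.0), np.f
[... 1184 characters left out ...]
.float64(4.65), np.float64(-1.9), np.float64(-0.0), np.float64(12.4))
(np.float64(4.83), np.float64(-2.5), np.float64(-0.5), np.float64(12.7))
(np.float64(5.0), np.float64(-2.0), np.float64(-0.5), np.float64(12.1))
(np.float64(5.13), np.float64(-2.0), np.float64(-0.4), np.float64(12.4))
(np.float64(5.27), np.float64(-1.7), np.float64(-0.3), np.float64(12.2))
(np.float64(5.42), np.float64(-2.3), np.float64(-0.0), np.float64(12.5))
(np.float64(5.61), np.float64(-2.1), np.float64(-0.2), np.float64(11.7))
(np.float64(5.77), np.float64(-2.0), np.float64(-0.4), np.float64(11.0))
 28.38 [454.9  77.3 299.7] F [-0.3 -0.2 -2.7] M [0.01 0.01 0.  ] open 18.7 ff 98.1
[ 0.11367397  0.25875077 -0.5749026 ]
```

View pics/e.png

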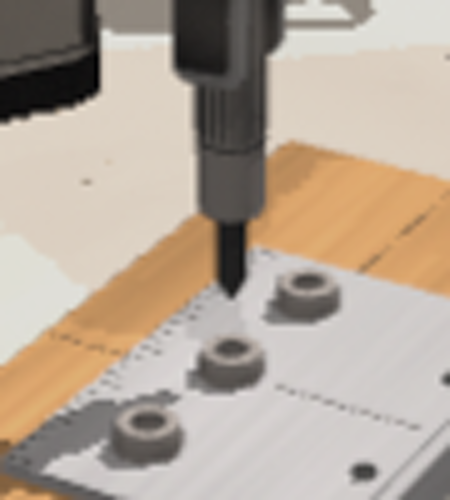

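The force only eased from 13.4 to 11.0 at a travel of about 5.5 mm. That isn't the 3 N drop that marks a snap, so I probably let up just short of it, and the spring has now reset. I'll press again in the same bush with a stricter test.

```bash
python3 - <<'E'
from h import *
F0=np.load("F0.npy"); xy=np.load("xy.npy"); z0=268.2
robot.movel([*xy,285],speed=60); robot.movel([*xy,269.5],speed=25)
print("pre",F(3)-F0)
robot.movel([*xy,264.4],speed=4); z=264.4; log=[]
while True:
    z-=.15; robot.movel([*xy,z],speed=8); a=[]
    for _ in range(3): robot.hold(.03); a.append(robot.observe()["force"][2]-F0[2])
    f=np.mean(a); tr=z0-robot.observe()["tcp_pos"][2]
    log.append((round(tr,2),[round(float(v),1) for v in a])); fs=[np.mean(l[1]) for l in log]; ref=max(fs[max(0,len(fs)-10):])
    if f<9.6 and ref-f>3 and len(fs)>2: r="snap"; break
    if f>18 or tr>7.6: r="abort"; break
robot.movel([*xy,z+6],speed=60); robot.movel([*xy,290],speed=60)
print(r); [print(*l) for l in log]; st()
E
```

```text
pre [ 0.51690345 -0.58940952 -0.24794304]
abort
3.98 [1.2, 1.9, 1.6]
4.1 [1.8, 0.3, 1.6]
4.25 [1.9, 1.2, 1.9]
4.39 [1.1, 1.0, 1.6]
4.54 [2.4, 2.3, 1.8]
4.7 [2.3, 1.8, 2.4]
4.86 [1.8, 2.8, 1.6]
4.99 [3.5, 2.8, 2.3]
5.15 [3.1, 2.4, 2.9]
5.31 [3.2, 2.9, 2.5]
5.46 [2.5, 2.5, 2.6]
5.6 [3.6, 2.1, 2.9]
5.77 [2.6, 3.9, 3.0]
5.91 [3.5, 3.6, 2.4]
6.05 [3.9, 2.5, 3.9]
6.2 [2.8, 3.8, 1.6]
6.34 [2.2, 3.3, 2.7]
6.51 [4.0, 3.7, 4.6]
6.66 [4.1, 4.4, 3.6]
6.81 [3.0, 3.6, 3.4]
6.96 [4.0, 4.3, 4.0]
7.07 [3.7, 4.0, 3.7]
7.24 [4.6, 4.0, 4.6]
7.39 [4.5, 4.3, 5.7]
7.53 [4.9, 5.2, 5.5]
7.68 [5.7, 6.4, 5.7]
 41.19 [455.   77.2 290.1] F [-0.4  0.1 -2.7] M [-0.   -0.01  0.04] open 18.9 ff 98.5
```

It met only 1–6 N where the spring should push back with more than 8 N, so the punch must have shifted in the fingers during the first press. I'll compare before and after.

```bash
python3 - <<'E'
from h import *
s=C["side"]["frame"][:,:,::-1]; cv2.imwrite("pics/s2.png",s); o=cv2.imread("pics/s1.png")
z=lambda f: cv2.resize(f[220:340,260:340],None,fx=5,fy=5,interpolation=cv2.INTER_CUBIC)
cv2.imwrite("pics/cmp.png",np.hstack([z(o),z(s)])); print(st()["tcp_rot"])
E
```

```text
41.29 [454.9  77.2 289.8] F [ 0.8 -0.6 -2.9] M [ 0.04  0.01 -0.02] open 18.9 ff 98.5
[ 3.11646232e+00  3.96293649e-01 -7.92131944e-04]
```

View pics/cmp.png

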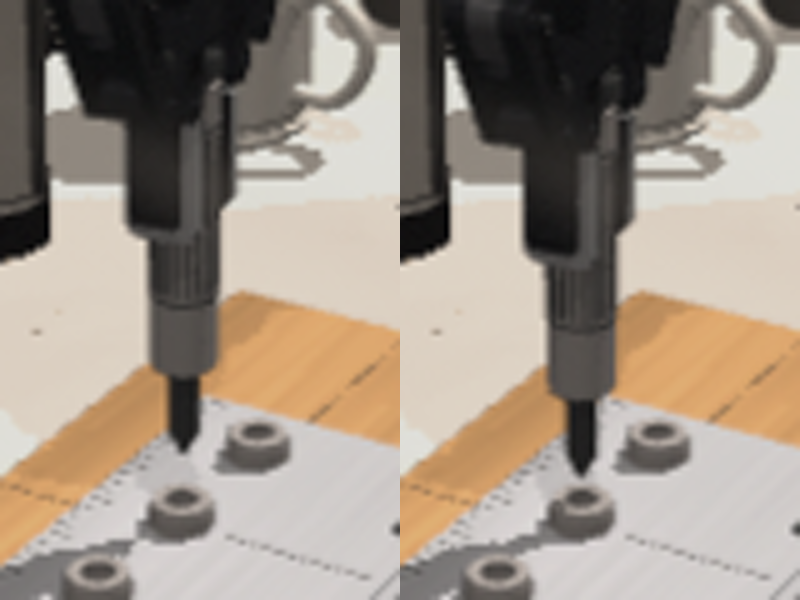

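The foot and tip moved by the same 24 px as the fingers (left to right), so nothing slipped and the pin is out. The weak resistance in the second press is still unexplained. I'll press again carefully in the same bush, logging from first contact: if there's normal spring load I go through to a confirmed drop, otherwise I stop short.

```bash
python3 - <<'E'
from h import *
xy=np.load("xy.npy"); z0=268.2
F0=F(5); print("F0",F0); robot.movel([*xy,270],speed=40); z=270.; log=[]
def step(dz):
    global z
    z-=dz; robot.movel([*xy,z],speed=8); a=[]
    for _ in range(3): robot.hold(.02); a.append(robot.observe()["force"]-F0)
    s=robot.observe(); log.append((round(z0-s["tcp_pos"][2],2),np.round([v[2] for v in a],1).tolist(),np.round(a[-1][:2],1).tolist(),s["moment"].round(2).tolist())); return np.mean(a,0)[2]
fs=[]
while z0-z<3.5: fs.append(step(.5))
c=robot.capture("side"); cv2.imwrite("pics/s3.png",c["frame"][:,:,::-1])
r="low"
if max(fs)>8:
    while True:
        f=step(.2); fs.append(f); ref=max(fs[-8:])
        if ref-f>2:
            f2=F(3,.03)[2]-F0[2]; log.append(("settled",round(f2,1)))
            if ref-f2>2.8: r="snap"; break
        if f>18 or z0-z>7.6: r="abort"; break
robot.movel([*xy,z+7],speed=60)
print(r); [print(*l) for l in log]; st()
E
```

```text
F0 [-0.10077204 -0.4087277  -2.25506833]
snap
-1.41 [-0.2, -0.0, -0.6] [0.2, 0.7] [0.01, -0.01, 0.0]
-0.79 [-0.0, -0.7, -0.6] [-0.7, 0.1] [-0.01, -0.02, 0.0]
-0.38 [2.5, 3.0, 1.7] [-0.6, 1.2] [-0.02, 0.03, -0.02]
-0.08 [8.0, 9.3, 8.3] [-0.7, -0.3] [-0.08, 0.34, 0.06]
0.17 [13.2, 14.6, 13.5] [-1.9, 0.8] [-0.16, 0.58, -0.02]
0.57 [16.0, 16.6, 15.8] [-1.9, -0.9] [-0.12, 0.79, 0.0]
0.95 [18.9, 17.8, 18.9] [-3.3, -0.7] [-0.15, 0.9, 0.06]
1.39 [19.8, 20.3, 19.7] [-3.4, -0.3] [-0.2, 0.93, -0.02]
2.1 [15.6, 15.1, 15.8] [-2.6, 0.4] [-0.11, 0.74, 0.04]
3.02 [5.4, 5.1, 2.8] [0.0, 0.8] [-0.02, 0.22, -0.05]
3.85 [0.6, 1.0, 0.1] [0.4, 0.8] [0.04, -0.01, 0.01]
3.92 [1.2, 2.0, 1.0] [0.2, 1.0] [0.05, 0.0, -0.01]
settled 0.5
 46.14 [455.1  77.3 271.7] F [-1.2  0.5 -3.1] M [0.01 0.06 0.  ] open 18.9 ff 98.3
```

The force rose to 20 N and then fell to nearly 0 at a travel of 3–4 mm, which isn't how the spring should behave. The picture I took at that moment, next to a fresh one, will show whether the punch moved in the fingers.

```bash
python3 - <<'E'
from h import *
s=C["side"]["frame"][:,:,::-1]; cv2.imwrite("pics/s4.png",s); o=cv2.imread("pics/s3.png"); st()
z=lambda f: cv2.resize(f[220:340,260:340],None,fx=5,fy=5,interpolation=cv2.INTER_CUBIC)
cv2.imwrite("pics/cmp2.png",np.hstack([z(o),z(s)]))
E
```

```text
46.24 [455.   77.3 271.4] F [-0.   0.1 -3.5] M [ 0.02 -0.02 -0.01] open 19.3 ff 98.3
```

View pics/cmp2.png

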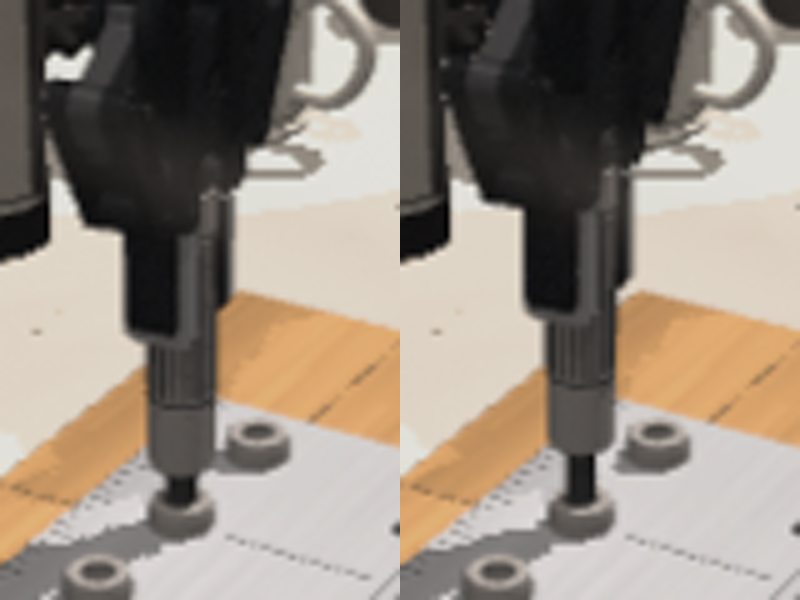

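```bash
cat > m.py <<'E'
from h import *
P={"s1":298.2,"s2":289.8,"s3":264.3,"s4":271.4}
I={k:cv2.resize(cv2.imread(f"pics/{k}.png")[200:345,240:345],None,fx=8,fy=8,interpolation=cv2.INTER_CUBIC) for k in P}
def match(ref,x0,y0,x1,y1,k):
    X=lambda v,o:int((v-o)*8)
    T=I[ref][X(y0,200):X(y1,200),X(x0,240):X(x1,240)]
    r=cv2.matchTemplate(I[k],T,cv2.TM_CCOEFF_NORMED); _,m,_,l=cv2.minMaxLoc(r)
    return (l[0]/8+240-x0,l[1]/8+200-y0,round(m,2))
for k in P:
    e=lambda h:(pix("side",[455,77,P[k]-h])-pix("side",[455,77,P["s1"]-h])).round(2)
    print(k,"finger",match("s1",283,245,298,268,k),e(165),"barrel",match("s1",288,272,306,296,k),e(210))
E
python3 m.py
```

```text
s1 finger (0.0, 0.0, 1.0) [0. 0.] barrel (0.0, 0.0, 1.0) [0. 0.]
s2 finger (-0.5, 5.0, 0.97) [0.02 5.24] barrel (-0.5, 4.125, 0.95) [0.02 5.03]
s3 finger (-0.25, 21.125, 0.96) [ 0.09 20.89] barrel (-0.625, 19.25, 0.79) [ 0.09 20.07]
s4 finger (-0.375, 16.5, 0.95) [ 0.08 16.57] barrel (-0.75, 12.75, 0.83) [ 0.07 15.92]
```

The collar and foot moved with the fingers in every frame, so the grip is firm, but I can't call the snap confirmed. There's time for one slow press like the first, in the same bush, with clock and travel limits set so the return still fits.

```bash
python3 - <<'E'
from h import *
xy=np.load("xy.npy"); z0=268.2
F0=np.load("F0.npy"); z=268.9; robot.movel([*xy,z],speed=20); log=[]; fs=[]; r=None
while r is None:
    z-=.25 if z0-z<4.4 else .15
    robot.movel([*xy,z],speed=12); f=F(2,.02)-F0; s=robot.observe(); tr=z0-s["tcp_pos"][2]
    log.append((round(tr,2),*f.round(1).tolist(),round(float(s["joint_efforts"][1]),1),round(s["opening"],1))); fs.append(f[2]); ref=max(fs[-10:])
    if ref-f[2]>2.8: r="drop"
    elif f[2]>17.5 or tr>7.2 or s["clock"]>56.3: r="limit"
robot.movel([*xy,z+6],speed=60); robot.movel([*xy,325],speed=120)
print(r); [print(*l) for l in log]; st()
E
```

```text
limit
-0.49 0.2 -0.6 1.8 -65.2 19.4
-0.31 -0.0 -0.2 3.2 -64.1 19.0
-0.12 0.1 0.1 7.3 -62.8 19.0
0.01 -0.8 -0.1 9.9 -61.6 18.7
0.1 -1.2 0.1 12.6 -60.4 19.1
0.29 -1.6 -1.0 14.7 -59.9 19.5
0.49 -2.2 -0.3 16.1 -59.4 18.8
0.69 -2.5 -0.2 17.1 -58.9 19.1
0.86 -2.8 -0.3 18.5 -58.5 18.9
 50.09 [454.8  77.2 324.5] F [-0.7 -0.5 -2.8] M [ 0.    0.02 -0.05] open 19.0 ff 98.6
```

```bash
python3 - <<'E'
from h import *
P={"s1":298.2,"s2":289.8,"s3":264.35,"s4":271.4}
for k,z in P.items():
    g=cv2.cvtColor(cv2.imread(f"pics/{k}.png"),cv2.COLOR_BGR2GRAY).astype(int)
    dy=(pix("side",[455,77,z-215])-pix("side",[455,77,298.2-215]))[1]
    r=int(round(276+dy)); print(k,"dy",round(dy,2),"rows",r,"to",r+24,"expected collar",round(281.2+dy,2),"foot",round(295.2+dy,2))
    print("  barrel",g[r:r+26,294:299].mean(1).round().astype(int).tolist())
    f=int(round(258+dy)); print("  finger",f,g[f:f+14,287:293].mean(1).round().astype(int).tolist())
    print("  pinrow",[g[int(round(301+dy)),288:306].tolist()])
E
```

```text
s1 dy 0.0 rows 276 to 300 expected collar 281.2 foot 295.2
  barrel [66, 67, 67, 70, 72, 56, 80, 82, 82, 82, 82, 82, 82, 82, 82, 81, 81, 82, 79, 56, 32, 32, 32, 32, 34, 34]
  finger 258 [36, 33, 32, 30, 27, 24, 26, 48, 76, 96, 122, 116, 116, 117]
  pinrow [[150, 152, 154, 155, 158, 106, 43, 32, 33, 31, 32, 66, 146, 195, 205, 201, 183, 193]]
s2 dy 5.01 rows 281 to 305 expected collar 286.21 foot 300.21
  barrel [64, 65, 66, 68, 64, 63, 80, 81, 81, 82, 81, 81, 81, 81, 81, 81, 82, 81, 76, 39, 29, 29, 29, 31, 31, 32]
  finger 263 [25, 23, 22, 21, 20, 16, 20, 41, 73, 90, 106, 102, 103, 107]
  pinrow [[161, 164, 165, 159, 140, 83, 31, 32, 32, 31, 32, 125, 190, 207, 207, 206, 207, 164]]
s3 dy 19.95 rows 296 to 320 expected collar 301.15 foot 315.15
  barrel [65, 66, 67, 69, 73, 55, 82, 81, 83, 83, 83, 82, 83, 83, 82, 82, 82, 83, 78, 50, 29, 29, 30, 30, 45, 92]
  finger 278 [18, 18, 17, 17, 18, 18, 16, 18, 42, 76, 98, 113, 109, 110]
  pinrow [[216, 153, 99, 104, 107, 94, 78, 68, 73, 88, 152, 175, 161, 141, 150, 195, 211, 211]]
s4 dy 15.85 rows 292 to 316 expected collar 297.05 foot 311.05
  barrel [63, 63, 63, 65, 67, 58, 81, 82, 82, 82, 82, 82, 82, 82, 82, 82, 82, 82, 75, 35, 29, 29, 30, 31, 32, 32]
  finger 274 [18, 17, 17, 18, 17, 18, 16, 30, 62, 85, 108, 104, 104, 104]
  pinrow [[193, 191, 190, 188, 158, 88, 32, 32, 32, 32, 32, 146, 195, 206, 208, 209, 209, 209]]
```

The barrel edges line up with a firm grip to within 0.3 px, even at 4 mm past contact. So the pin really was pushed in, to about 7.4 mm in press 2, which is beyond the 5.6 mm snap point and short of the 8.5 mm stop. I'll return it to its own hole now, with a force guard.

```bash
python3 - <<'E'
from h import *
robot.movel([525,-263.5,325],speed=200); robot.movel([525,-263.5,300],speed=70); F0=F(3)
ok=True
for z in (294,288,282,275,268.5,267.2):
    robot.movel([525,-263.5,z],speed=50); d=F(2,.02)-F0; print(z,d.round(1))
    if d[2]>4 or np.hypot(*d[:2])>6: ok=False; break
if ok:
    robot.grip(60); robot.movel([525,-263.5,355],speed=180)
st(ok)
c=robot.capture("side"); cv2.imwrite("pics/end.png",cv2.resize(c["frame"][110:280,300:440,::-1],None,fx=3,fy=3,interpolation=cv2.INTER_CUBIC))
E
```

```text
294 [-0.4 -0.1  0.5]
288 [-0.8  0.4  0.3]
282 [-0.2  0.2  0.5]
275 [ 0.1  0.1 -0.1]
268.5 [-0.5  0.6  0.2]
267.2 [-0.6  0.4 -0.7]
True 55.68 [ 524.7 -263.4  354.2] F [-0.4 -0.1 -0.6] M [0.03 0.02 0.02] open 60.4 ff 0.0
```

View pics/end.png

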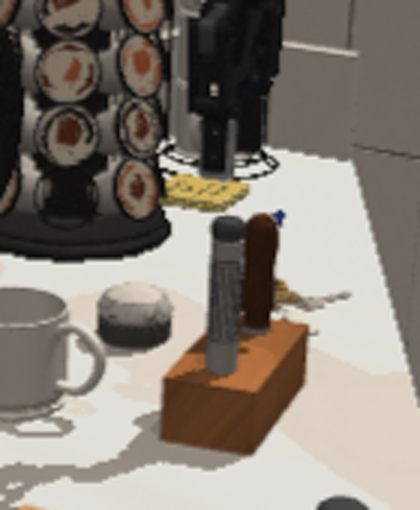

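The punch stands upright in its hole with its foot at crop (222,370), and the gripper is clear above it.

```bash
python3 -c "
from bench import robot
print(robot.hand_in())"
```

```text
the job is handed in; nothing more can be done
None
```

I handed the job in at about 56 s with the punch back upright in its own hole, but I can't confirm a clean snap: I pressed four times, all in the middle bush, and the force readings didn't match the expected spring; the second press drove the pin in about 7.4 mm (past the 5.6 mm snap point, short of the 8.5 mm stop), so it very likely fired, but I didn't let up right at the snap and it may have fired more than once.

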